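# Roll a round bar into the vee cradle, slide it home and clamp it

## Robot

A 6-joint arm with a two-finger parallel gripper is mounted at the origin on the work surface. World frame = base frame: x ahead of the robot, y to its left, z up, the work surface at z = 0. Lengths are in m, angles in degrees, forces in N, time in s.
With the tool pointing down it reaches from about 0.4 to 0.825 m from the base axis. Payload 7 kg.
Tool frame: the origin (TCP) lies at the very end of the fingers, on their centre line; the grasp point (between the pads) lies 19 mm behind it (ctrl.tcp_to_grasp is the distance from the TCP to the grasp point, in m); z points along the fingers, y is the direction in which the jaws open and shut (so a half turn about z gives the same grasp; the last joint's range is limited). The gripper opens to 88 mm and grips with 3 to 60 N. Pads are 19 mm wide; open, the fingers measure 130 mm over their backs; the gripper's body (78 mm by 193 mm) begins 47 mm behind the grasp point.
Start: joints at [89.33, 20.546, 0.682, 0, -70.136, -16.507], TCP at [0.199, 0.645, 0.227] pointing down, gripper open.
Joint ranges: [-176.03, 176.03], [-82.01, 121.73], [-58.28, 71.71], [-173.87, 95.51], [-174.79, -0.11], [-173.66, 173.66]. Speed limits (degrees/s): [136.94, 136.94, 172.46, 180, 180, 180].

## Interface

Orientations are given as [roll, pitch, yaw] about the fixed x, y, z axes, in that order (R = Rz(yaw) Ry(pitch) Rx(roll)).
In Python, from plant import ctrl gives the robot as it stands.
- The arm moves only by the tool jog_arm, never from a script. Its argument "commands" is a list of rows, each an object of numbers: "x", "y", "z": the shift along the tool's x, y, z in cm; "roll": the turn about the tool's z in rad. In form: [{"x": .., "y": .., "z": .., "roll": ..}, ...]. A call has 1 to 12 rows; each row shifts and turns the commanded pose from where the row before left it, along the tool's axes as they then stand; what a row does not reach is not made up. A row lasts 1/10 s, in which the tool goes at most 50 mm and 8.59 degrees, less where a joint would pass 70% of its speed; a pose out of reach is approached as far as the arm can. A call is refused whole if a number of a shift passes 5 or a number of a turn 0.15, either way. A call with a gripper value outside its range is refused whole. "gripper" is the finger opening in cm, from 0 to 8.76, set as the call begins (left out, the last holds). The fingers move at their own pace and stop on an object; the grip force is fixed at half the most. Time passes only in rows, so rows that do not move let the fingers close. It gives the time, the measured TCP pose, the force and the opening at its end, in the units of the state.
- ctrl.get_obs(): the state, without advancing time (a new reading comes with each control period).
- ctrl.snapshot(name): name is "scene" or "top" or "wrist"; returns a dict with "image" (400x640x3 uint8, red, green, blue), "mtx" (3x3 intrinsics, pixels), "k1" (the pictures are not rectified: a ray, as slopes to the right and down, at radius r is drawn at 1 + k1 r^2 times it, then the intrinsics apply), "position" and "orientation" of the camera in the world; the wrist camera has in their place "hand_eye" (4x4, takes a point from camera to tool coordinates, whose origin is the TCP and whose axes are the flange's). Camera axes: x right, y up, looking along -z (the intrinsics and any distortion apply to the point x, -y, -z); pixel columns grow to the right and rows downward; lengths in m; the calibration is good to about 2 mm. A picture is of the moment at which its call begins: read the wrist's pose just before it. There is no depth.
- ctrl.close_job(): hands the job in, once; it reports no verdict.
Trained networks look in the newest picture that a camera, given by its name, has taken for a name from the list of things; names that differ only in an ending like _2 or _b are one class to them, and where a whole thing is asked for, a point or a joint stands for the part that bears it (a point fixed in the world has none). Each returns a list of dicts, best first, with "confidence" (0 to 1); they miss things now and then, are a little off and sometimes report something else, mostly with a low value. They report only what shows in the picture. A call takes as long as a camera call.
- ctrl.search_frame(camera, query): "position" ([column, row] as shares, 0 to 1, of the picture: columns of its width, rows of its height, amid what is visible of it).
- ctrl.regions_of(camera, query): "mask" (400x640 bool, what is visible of it) and "position" ([column, row] as shares, 0 to 1, of the picture: columns of its width, rows of its height, amid what is visible of it).
The state is a dict: "clock": time; "joint_pos": joint angles; "qvel": joint speeds; "tau": joint torques, N m; "tool_pos": TCP position; "orientation": TCP orientation; "force": force on the tool from outside, world axes, zero at the start; "moment": the same for the moment, N m; "opening": finger opening in m.
Only numpy, scipy, OpenCV 4.12 (cv2) and the standard library are available. Lean on these libraries where they do the work, as an engineer would, in place of code of your own. Each camera call takes 0.05 s, during which the arm holds its last target.

## Task

Roll the loose round aluminium bar across the fixture's flat deck into the vee cradle, without lifting it off, and let it settle there. Then slide it gently along the vee until its end is fully home against the end stop, and swing the clamp arm over onto it, pressing the arm down until its sprung pad bears on the bar with about 12 N, firm but not crushing. Leave it clamped, and leave the other things on the bench alone.

Things in the scene. Friction and masses are not known exactly. Their poses are not given: they have to be found in the camera images.
- fixture: Steel clamping fixture fixed to the bench, at some yaw. Origin on the bench under the vee's apex; y axis along the vee, +y towards the end stop; z up. Grey base plate 12 mm thick, x -102 to +83, y -81 to +74 mm. The roll-on deck is on its -x side, the clamp hinge on its +x side between two cheeks 88 mm high (x 50 to 74 mm).
- deck (a point): Point on the flat top of the roll-on deck, at fixture x -57, y -10, z 34 mm. The deck top spans fixture x -100 to -14 and y -75 to +55 mm. Axes as the fixture's.
- vee (a point): Where the axis of a seated bar runs: fixture x 0, y -15, z 37.7 mm, which is also the bar's centre when it is home against the stop. The vee is an angle section, y -75 to +55 mm; its 45 degree faces rise from the apex (x 0, z 20 mm) to the deck edge (x -14, z 34) and on the far side to x +22, z 42. Axes as the fixture's.
- end_stop: Upright steel plate of the fixture across the end of the vee, 44 mm wide, 42 mm tall, 8 mm thick. Origin at the foot of its inner face (the face that looks along the fixture's -y), at fixture x 0, y +60, z 12 mm. It is rigid.
- bar_mid (a point): Centre of the plain round aluminium bar, 25 mm diameter, 150 mm long, about 0.2 kg. Its own y axis runs along the bar. It starts lying on the deck, roughly parallel to the vee and 15 to 32 mm short of the stop; it rolls freely. When home, its other end projects 15 mm past the vee.
- clamp_hinge (a point): Middle of the clamp arm's hinge axis, which runs along the fixture's y: fixture x +62, y -15, z 76 mm. Axes as the fixture's.
- clamp_grip (a point): Centre of the black grip at the free end of the clamp arm, 112 mm from the hinge axis. The grip is 50 mm long along the arm, 24 mm wide along the fixture's y and 18 mm thick (9 mm either side of the arm's centre line). Axes as the arm's.
- clamp_arm: Clamp arm; origin on the hinge axis, its own -x along the arm to the grip, z on the outer side (on top when closed), y along the hinge. It starts near upright (own -x 1.5 to 1.8 rad above level) and closes by swinging over the vee until about level, grip above the deck. Stiff hinge: stays where left. About 8 N at the grip moves it, plus 0.55 N for each 1 N at the pad, about 14.5 N in all for 12 N at the pad.
- clamp_pad_seat (a point): Point on the arm's centre line 62 mm from the hinge, where a screwed spindle carries the sprung 22 mm rubber pad below the arm. The spindle is set to a different height each time and is not measured: the pad meets a seated bar somewhere between 0.1 rad above and 0.1 rad below level, so contact must be felt. Spring about 8 N per mm, 3 mm of travel. The hinge can hold up to about 14 N at the pad. Axes as the arm's.

How it is judged:
By the outcome, as a careful person would: the job done as asked, in the order asked, and still so for the second after the job is handed in, with the robot touching nothing.
It also fails if it takes over 61 s, if anything falls off the work surface, if the arm or the gripper's body presses on something with over 40 N, if the wrist force passes 120 N, or if a joint passes its speed limit or range.

## Working session

There is one attempt and no reset: what is moved stays moved. The work goes in short steps, Python scripts to look and compute and a tool call to move; the robot and the scene stay as the last step left them, time stands still between calls to the robot, and variables do not carry over. Pictures are saved under pics/ and viewed, and the job is handed in when it is done.

Besides the shell and the picture viewer there is one more tool, called after "Call:" by a JSON object that holds its "fn" and its "kwargs", one argument or row to a line. jog_arm: Moves the arm, as the interface text tells. Its arguments: {"type":"object","properties":{"commands":{"type":"array"},"gripper":{"type":"number"}},"required":["commands"]}

```bash
ls; mkdir -p pics; python3 - <<'E'
from plant import ctrl
import cv2
for n in ("scene","top","wrist"):
    s=ctrl.snapshot(n); cv2.imwrite(f"pics/{n}0.png",s["image"][:,:,::-1])
    print(n,{k:v for k,v in s.items() if k!="image"})
    for q in ("fixture","bar_mid","end_stop","clamp_grip","clamp_hinge","deck","vee","clamp_arm","clamp_pad_seat"):
        try: print(q,[( [round(float(x)*w,1) for x,w in zip(d["position"],(640,400))],round(float(d["confidence"]),2)) for d in ctrl.search_frame(n,q)][:3])
        except Exception as e: print(q,e)
print(ctrl.get_obs())
E
```

```text
pics
scene {'mtx': array([[453.20288979,   0.        , 321.64930641],
       [  0.        , 453.20288979, 197.18473733],
       [  0.        ,   0.        ,   1.        ]]), 'k1': 0.04505086586097176, 'position': array([0.86409423, 0.24192678, 0.61826323]), 'orientation': array([ 3.15874732e+01, -2.30912006e-02,  1.27259353e+02])}
fixture [([299.0, 186.1], 0.61)]
bar_mid [([305.9, 146.4], 0.85)]
end_stop [([337.4, 201.6], 0.67), ([302.6, 186.5], 0.32)]
clamp_grip [([260.2, 153.1], 0.94), ([300.4, 187.5], 0.2)]
clamp_hinge [([299.8, 189.4], 0.68)]
deck [([303.5, 186.5], 0.61)]
vee [([300.7, 188.1], 0.76)]
clamp_arm [([263.7, 153.8], 0.61), ([299.5, 185.9], 0.36)]
clamp_pad_seat [([300.4, 188.1], 0.25)]
top {'mtx': array([[392.57116665,   0.        , 322.48585158],
       [  0.        , 392.57116665, 201.80190311],
       [  0.        ,   0.        ,   1.        ]]), 'k1': -0.0958902340469096, 'position': array([0.46409049, 0.0431922 , 0.72457314]), 'orientation': array([ 1.15112452e+01,  4.18936220e-02, -8.70132265e+01])}
fixture [([358.0, 222.2], 0.78)]
bar_mid [([379.9, 247.6], 0.8)
[... 857 characters left out ...]
 []
deck []
vee []
clamp_arm []
clamp_pad_seat []
{'clock': 1.5, 'joint_pos': array([ 8.93293746e+01,  2.05459748e+01,  6.82629456e-01,  9.41801579e-04,
       -7.01350151e+01, -1.65055963e+01]), 'qvel': array([ 0.09618522, -0.10230939, -0.00283642,  0.09254002,  0.0357418 ,
       -0.03658719]), 'tau': array([-4.19625248e-04, -5.82379282e+01,  2.93302542e+01,  7.00251639e+00,
        1.24506265e-02, -1.75510729e-05]), 'tool_pos': array([0.19936738, 0.64487789, 0.22657367]), 'orientation': array([-1.79998176e+02, -3.83467720e-04, -1.71759017e+01]), 'force': array([ 0.15631229,  0.18733001, -0.48651149]), 'moment': array([-0.01227512, -0.00791547,  0.0024799 ]), 'opening': 0.0879726045011461}
```

View pics/scene0.png

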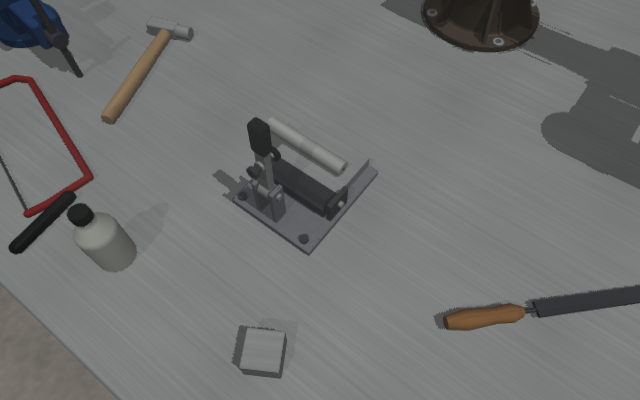

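View pics/top0.png

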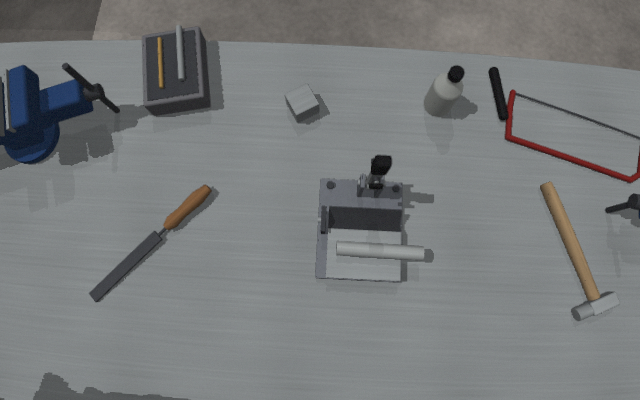

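```bash
python3 -c "
import cv2
a=cv2.imread('pics/scene0.png')[70:300,200:400]; cv2.imwrite('pics/sc.png',cv2.resize(a,None,fx=2.6,fy=2.6,interpolation=cv2.INTER_CUBIC))
a=cv2.imread('pics/top0.png')[120:300,270:450]; cv2.imwrite('pics/tc.png',cv2.resize(a,None,fx=3.3,fy=3.3,interpolation=cv2.INTER_CUBIC))"
```

```text
(no output)
```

View pics/sc.png

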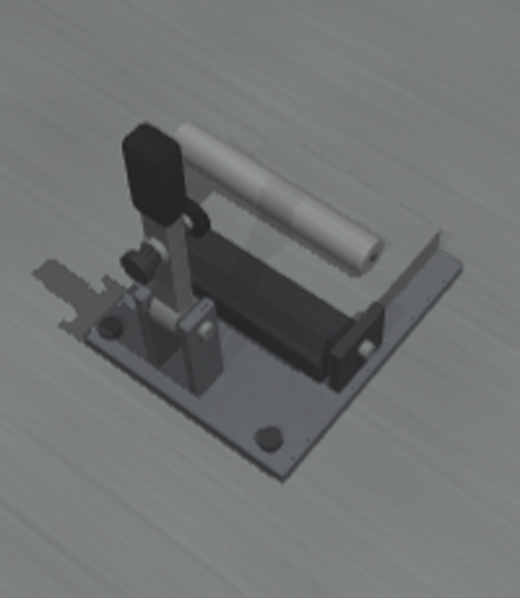

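View pics/tc.png

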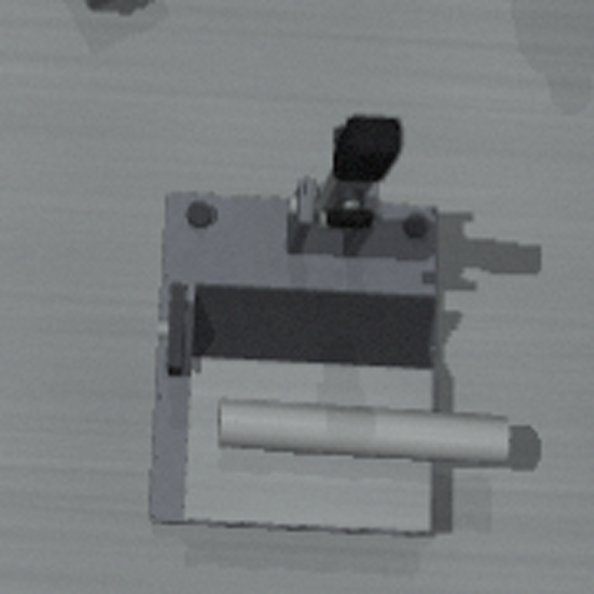

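```bash
cat > h.py <<'E'
import numpy as np
from scipy.spatial.transform import Rotation as R
from scipy.optimize import least_squares
CAM={'scene':dict(f=453.20288979,c=(321.64930641,197.18473733),k=0.04505086586,p=[0.86409423,0.24192678,0.61826323],o=[31.5874732,-0.0230912006,127.259353]),
'top':dict(f=392.57116665,c=(322.48585158,201.80190311),k=-0.0958902340469,p=[0.46409049,0.0431922,0.72457314],o=[11.5112452,0.0418936220,-87.0132265])}
def proj(cam,P):
    c=CAM[cam];q=(np.atleast_2d(P)-c['p'])@R.from_euler('xyz',c['o'],degrees=True).as_matrix()
    s=np.c_[q[:,0],-q[:,1]]/(-q[:,2:]); r2=(s**2).sum(1,keepdims=True)
    return s*(1+c['k']*r2)*c['f']+np.array(c['c'])
def ray(cam,uv):
    c=CAM[cam];d=(np.array(uv)-c['c'])/c['f'];s=d.copy()
    for _ in range(20): s=d/(1+c['k']*(s@s))
    return np.array(c['p']),R.from_euler('xyz',c['o'],degrees=True).apply([s[0],-s[1],-1])
def atz(cam,uv,z):
    p,d=ray(cam,uv); return p+d*(z-p[2])/d[2]
def f2w(pose,P):
    x,y,a=pose; P=np.atleast_2d(P)/1000.
    return np.c_[x+P[:,0]*np.cos(a)-P[:,1]*np.sin(a), y+P[:,0]*np.sin(a)+P[:,1]*np.cos(a),P[:,2]]
E
cat > fit.py <<'E'
from h import *
T=lambda u,v:(270+u/3.3,120+v/3.3)
S=lambda u,v:(200+u/2.6,70+v/2.6)
obs=[('top',T(165,193),(83,74,12)),('top',T(151,522),(-102,74,12)),('top',T(438,207),(83,-81,12)),('top',T(432,533),(-100,-75,34)),('top',T(186,520),(-100,55,34)),('top',T(432,367),(-14,-75,34)),
('scene',S(282,480),(83,74,12)),('scene',S(462,262),(-102,74,12)),('scene',S(88,338),(83,-81,12)),('scene',S(438,232),(-100,55,34))]
for cams in (('top',),('scene',),('top','scene')):
    o=[b for b in obs if b[0] in cams]
    fn=lambda p:np.concatenate([proj(c,f2w(p,P))[0]-uv for c,uv,P in o])
    r=least_squares(fn,[.45,0,0.]);print(cams,r.x,np.degrees(r.x[2]));print(r.fun.reshape(-1,2).round(1).tolist())
p=r.x
# bar ends: axis z 46.5; top image silhouette: left end mid, right end mid
c,s=np.cos(p[2]),np.sin(p[2])
def tofix(w): d=w[:2]-p[:2]; return np.array([c*d[0]+s*d[1],-s*d[0]+c*d[1]])*1000
for n,cam,uv in (('L','top',T(220,423)),('R','top',T(508,440)),('near','scene',S(371,255)),('mid','top',(379.9,247.6)),('mid','scene',(305.9,146.4))):
    w=atz(cam,uv,.0465); print(n,cam,w,tofix(w))
for P in [(0,0,0),(-57,-10,34),(62,-15,188),(-50,-15,85),(0,-120,30)]: print(P,f2w(p,P)[0])
E
python3 fit.py
```

```text
('top',) [ 0.57097837 -0.01668647  0.00599063] 0.3432376288452091
[[0.2, -0.1], [-0.4, 0.3], [-0.1, -0.6], [-0.0, -0.5], [-0.2, 0.2], [0.5, 0.6]]
('scene',) [ 0.57380071 -0.01298409  0.00594997] 0.3409079337152282
[[0.8, 0.0], [1.2, 0.4], [-3.1, -0.0], [1.2, -1.0]]
('top', 'scene') [ 0.57202714 -0.01516026  0.0060136 ] 0.3445539513258759
[[-0.5, -0.7], [-1.2, -0.3], [-0.9, -1.2], [-0.9, -1.2], [-1.1, -0.5], [-0.3, 0.0], [0.4, -1.7], [0.7, -1.0], [-3.4, -1.5], [0.7, -2.4]]
L top [0.52176466 0.02222077 0.0465    ] [-50.03677274  37.682617  ]
R top [ 0.52022047 -0.12916652  0.0465    ] [ -52.49131234 -113.69265191]
near scene [0.52256338 0.02317843 0.0465    ] [-49.23231612  38.63545224]
mid top [ 0.52650145 -0.05236288  0.0465    ] [-45.74858064 -36.92817041]
mid scene [ 0.52386947 -0.04803824  0.0465    ] [-48.35451549 -32.58778808]
(0, 0, 0) [ 0.57202714 -0.01516026  0.        ]
(-57, -10, 34) [ 0.5150883  -0.02550285  0.034     ]
(62, -15, 188) [ 0.63411622 -0.02978715  0.188     ]
(-50, -15, 85) [ 0.52211825 -0.03046067  0.085     ]
(0, -120, 30) [ 0.57274877 -0.13515809  0.03      ]
```

Call:
{"fn": "jog_arm", "kwargs": {
  "commands": [
    {"roll":-0.102},
    {"roll":-0.102},
    {"roll":-0.102},
    {"x":1.8,"y":4.5},
    {"x":1.8,"y":4.5},
    {"x":1.8,"y":4.5},
    {"x":1.8,"y":4.5},
    {"x":1.8,"y":4.5},
    {"x":1.8,"y":4.5},
    {"x":1.8,"y":4.5},
    {"x":1.8,"y":4.5},
    {"x":1.8,"y":4.5}
  ]
}}

```text
validation failed for argument at $.co...
```

Call:
{"fn": "jog_arm", "kwargs": {
  "commands": [
    {"x":0,"y":0,"z":0,"roll":-0.102},
    {"x":0,"y":0,"z":0,"roll":-0.102},
    {"x":0,"y":0,"z":0,"roll":-0.102},
    {"x":1.8,"y":4.5,"z":0,"roll":0},
    {"x":1.8,"y":4.5,"z":0,"roll":0},
    {"x":1.8,"y":4.5,"z":0,"roll":0},
    {"x":1.8,"y":4.5,"z":0,"roll":0},
    {"x":1.8,"y":4.5,"z":0,"roll":0},
    {"x":1.8,"y":4.5,"z":0,"roll":0},
    {"x":1.8,"y":4.5,"z":0,"roll":0},
    {"x":1.8,"y":4.5,"z":0,"roll":0},
    {"x":1.8,"y":4.5,"z":0,"roll":0}
  ]
}}

```text
clock: 2.7
tool_pos: [0.3641, 0.2391, 0.227]
orientation: [-179.9, -0.0, 0.4]
force: [2.0, -0.2, 0.3]
opening: 0.0878
```

Call:
{"fn": "jog_arm", "kwargs": {
  "commands": [
    {"x":1.6,"y":4.2,"z":0,"roll":0},
    {"x":1.6,"y":4.2,"z":0,"roll":0},
    {"x":1.6,"y":4.2,"z":0,"roll":0},
    {"x":1.6,"y":4.2,"z":0,"roll":0},
    {"x":1.6,"y":4.2,"z":0,"roll":0},
    {"x":1.6,"y":4.2,"z":0,"roll":0},
    {"x":1.6,"y":4.0,"z":0,"roll":0},
    {"x":0,"y":0,"z":4,"roll":0},
    {"x":0,"y":0,"z":4,"roll":0},
    {"x":0,"y":0,"z":4,"roll":0},
    {"x":0,"y":0,"z":3,"roll":0},
    {"x":0,"y":0,"z":0,"roll":0}
  ]
}}

```text
clock: 3.9
tool_pos: [0.4748, -0.0512, 0.0733]
orientation: [179.9, 0.4, 0.3]
force: [-0.7, -0.6, -0.7]
opening: 0.0873
```

```bash
python3 - <<'E'
from plant import ctrl
import cv2
o=ctrl.get_obs();print(o['tool_pos'],o['force'],o['clock'])
a=ctrl.snapshot("top")["image"][100:320,250:470,::-1]
b=ctrl.snapshot("scene")["image"][50:270,200:420,::-1]
cv2.imwrite('pics/a1.png',cv2.resize(cv2.hconcat([a,b]),None,fx=1.8,fy=1.8,interpolation=cv2.INTER_CUBIC))
E
```

```text
[ 0.47480717 -0.0511988   0.07325309] [-0.71718861 -0.57373495 -0.68772156] 3.9
```

View pics/a1.png

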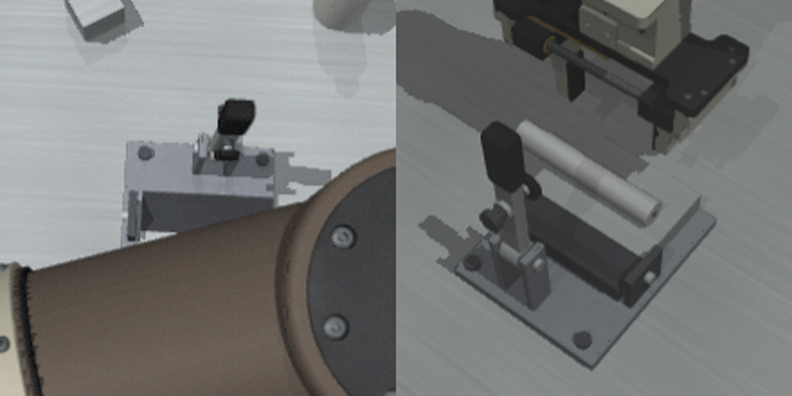

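Call:
{"fn": "jog_arm", "kwargs": {
  "commands": [
    {"x":0,"y":0,"z":1.5,"roll":0},
    {"x":0,"y":0,"z":1.5,"roll":0},
    {"x":0,"y":0,"z":0,"roll":0},
    {"x":0,"y":0,"z":0,"roll":0}
  ]
}}

```text
clock: 4.4
tool_pos: [0.4789, -0.0501, 0.0483]
orientation: [-180.0, -0.1, 0.4]
force: [0.2, 0.1, -0.2]
opening: 0.0876
```

Call:
{"fn": "jog_arm", "kwargs": {
  "commands": [
    {"x":0,"y":0,"z":0.3,"roll":0},
    {"x":0,"y":0,"z":0.3,"roll":0},
    {"x":0.5,"y":0,"z":0,"roll":0},
    {"x":0.5,"y":0,"z":0,"roll":0},
    {"x":0.2,"y":0,"z":0,"roll":0},
    {"x":0.2,"y":0,"z":0,"roll":0},
    {"x":0.2,"y":0,"z":0,"roll":0},
    {"x":0.2,"y":0,"z":0,"roll":0},
    {"x":0.2,"y":0,"z":0,"roll":0},
    {"x":0.2,"y":0,"z":0,"roll":0}
  ]
}}

```text
clock: 5.4
tool_pos: [0.4997, -0.0503, 0.0405]
orientation: [180.0, 0.0, 0.4]
force: [-2.1, 0.6, 0.5]
opening: 0.0875
```

```bash
cat > look.py <<'E'
from plant import ctrl
import cv2,sys
o=ctrl.get_obs();print(o['tool_pos'],o['force'],o['clock'])
b=ctrl.snapshot("scene")["image"][50:270,200:420,::-1]
cv2.imwrite('pics/%s.png'%sys.argv[1],cv2.resize(b,None,fx=2.6,fy=2.6,interpolation=cv2.INTER_CUBIC))
E
python3 look.py a2
```

```text
[ 0.49969303 -0.05031679  0.04052439] [-2.11081221  0.62896886  0.50444083] 5.4
```

View pics/a2.png

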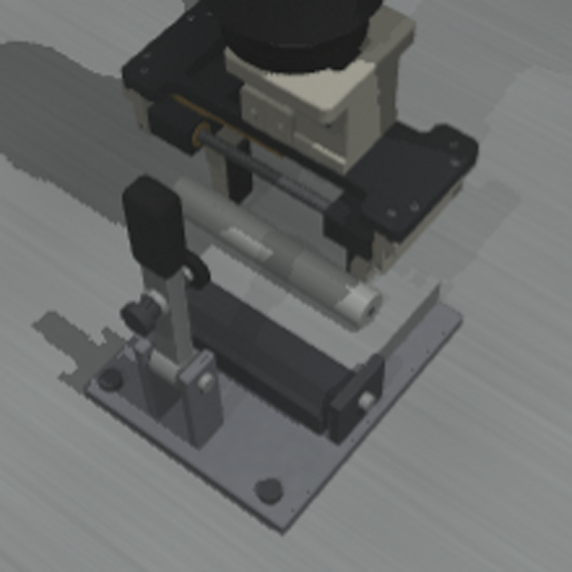

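```bash
cat > gr.py <<'E'
from h import *
pose=(0.57202714,-0.01516026,0.0060136)
obs=[('top',(377.7,171.2)),('scene',(260.2,153.1))]
for th in np.arange(1.45,1.86,.05):
    P=(62-112*np.cos(th),-15,76+112*np.sin(th))
    print(round(th,2),np.array(P).round(),[(proj(c,f2w(pose,P))[0]-uv).round(1).tolist() for c,uv in obs])
E
python3 gr.py; python3 - <<'E'
from plant import ctrl
import cv2
cv2.imwrite('pics/w1.png',ctrl.snapshot("wrist")["image"][:,:,::-1]);print(ctrl.get_obs()['joint_pos'])
E
```

```text
1.45 [ 49. -15. 187.] [[2.1, 0.9], [4.9, -20.9]]
1.5 [ 54. -15. 188.] [[2.2, -2.9], [1.9, -18.4]]
1.55 [ 60. -15. 188.] [[2.3, -6.8], [-1.2, -15.6]]
1.6 [ 65. -15. 188.] [[2.3, -10.5], [-4.2, -12.7]]
1.65 [ 71. -15. 188.] [[2.4, -14.2], [-7.3, -9.6]]
1.7 [ 76. -15. 187.] [[2.4, -17.7], [-10.3, -6.4]]
1.75 [ 82. -15. 186.] [[2.3, -21.2], [-13.3, -3.0]]
1.8 [ 87. -15. 185.] [[2.3, -24.5], [-16.2, 0.5]]
1.85 [ 93. -15. 184.] [[2.2, -27.7], [-19.1, 4.2]]
[ 1.67024594e+01  1.63370222e+01 -3.41210794e+01  5.71327644e-03
 -3.95310807e+01  7.36497957e+01]
```

View pics/w1.png

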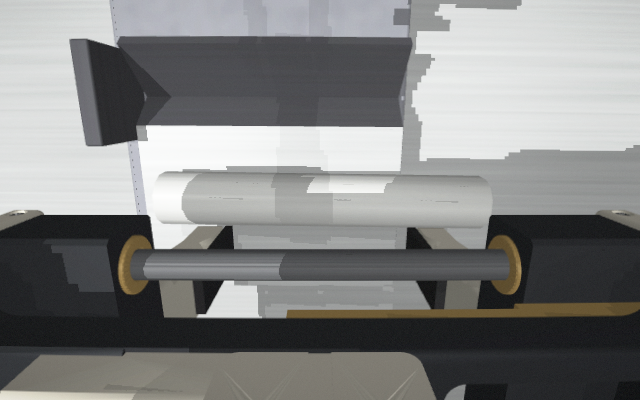

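Call:
{"fn": "jog_arm", "kwargs": {
  "commands": [
    {"x":-0.4,"y":0,"z":0,"roll":0},
    {"x":0,"y":1.5,"z":0,"roll":0},
    {"x":0.2,"y":0,"z":0,"roll":0},
    {"x":0.2,"y":0,"z":0,"roll":0},
    {"x":0.2,"y":0,"z":0,"roll":0},
    {"x":0.2,"y":0,"z":0,"roll":0},
    {"x":0.2,"y":0,"z":0,"roll":0},
    {"x":0.2,"y":0,"z":0,"roll":0},
    {"x":0.2,"y":0,"z":0,"roll":0},
    {"x":0.2,"y":0,"z":0,"roll":0},
    {"x":0.2,"y":0,"z":0,"roll":0},
    {"x":0.2,"y":0,"z":0,"roll":0}
  ]
}}

```text
clock: 6.7
tool_pos: [0.5159, -0.0652, 0.0406]
orientation: [180.0, 0.0, 0.4]
force: [0.0, -0.4, -0.3]
opening: 0.0873
```

```bash
python3 look.py a3
```

```text
[ 0.51591774 -0.06520593  0.04056246] [ 0.01130353 -0.40812316 -0.28534153] 6.7
```

View pics/a3.png

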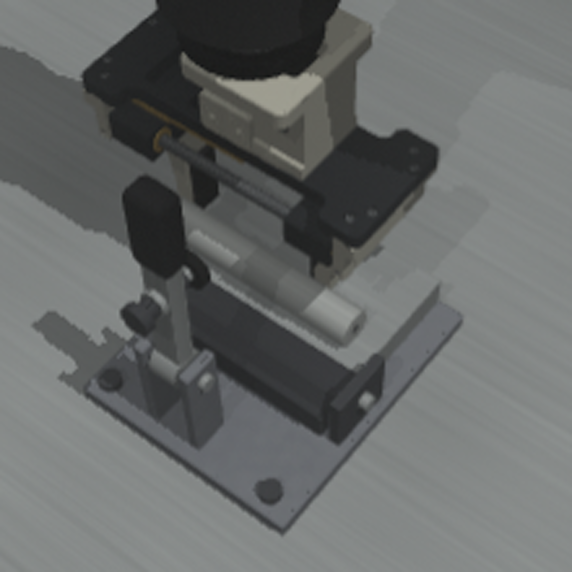

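Bar rolling ahead of the fingers, its near end at crop (350,325), parallel to the vee. Continue.

Call:
{"fn": "jog_arm", "kwargs": {
  "commands": [
    {"x":0.2,"y":0,"z":0,"roll":0},
    {"x":0.2,"y":0,"z":0,"roll":0},
    {"x":0.2,"y":0,"z":0,"roll":0},
    {"x":0.2,"y":0,"z":0,"roll":0},
    {"x":0.2,"y":0,"z":0,"roll":0},
    {"x":0.2,"y":0,"z":0,"roll":0},
    {"x":0.2,"y":0,"z":0,"roll":0},
    {"x":0.2,"y":0,"z":0,"roll":0},
    {"x":0.2,"y":0,"z":0,"roll":0},
    {"x":0.1,"y":0,"z":0,"roll":0}
  ]
}}

```text
clock: 7.75
tool_pos: [0.5351, -0.065, 0.0406]
orientation: [180.0, -0.0, 0.4]
force: [0.1, 0.0, 0.7]
opening: 0.0875
```

```bash
python3 look.py a4
```

```text
[ 0.53507764 -0.06504946  0.04056016] [0.08450072 0.04614947 0.66893956] 7.75
```

View pics/a4.png

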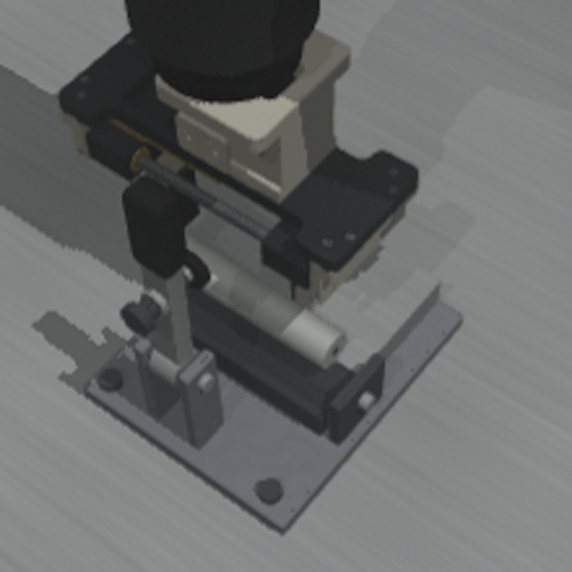

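Call:
{"fn": "jog_arm", "kwargs": {
  "commands": [
    {"x":0.2,"y":0,"z":0,"roll":0},
    {"x":0.2,"y":0,"z":0,"roll":0},
    {"x":0.2,"y":0,"z":0,"roll":0},
    {"x":0,"y":0,"z":0,"roll":0},
    {"x":0,"y":0,"z":0,"roll":0},
    {"x":0,"y":0,"z":0,"roll":0}
  ]
}}

```text
clock: 8.4
tool_pos: [0.5407, -0.0651, 0.0405]
orientation: [180.0, 0.0, 0.4]
force: [0.3, 0.3, -0.3]
opening: 0.0877
```

```bash
python3 look.py a5
```

```text
[ 0.54068735 -0.06505083  0.04053841] [ 0.34554637  0.29492989 -0.32709679] 8.4
```

View pics/a5.png

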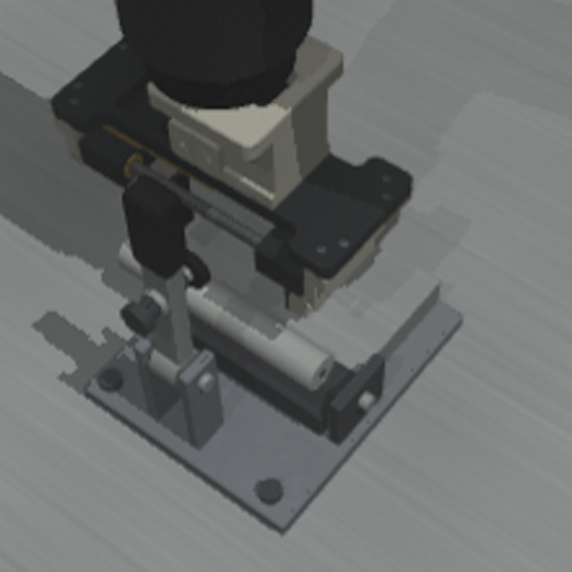

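Call:
{"fn": "jog_arm", "kwargs": {
  "commands": [
    {"x":-1,"y":0,"z":0,"roll":0},
    {"x":-1,"y":0,"z":0,"roll":0},
    {"x":0,"y":0,"z":-4,"roll":0},
    {"x":0,"y":0,"z":-4,"roll":0},
    {"x":0,"y":3,"z":-2,"roll":0},
    {"x":0,"y":4,"z":0,"roll":0},
    {"x":0,"y":4,"z":0,"roll":0},
    {"x":0,"y":0,"z":0,"roll":0.143},
    {"x":0,"y":0,"z":0,"roll":0.143},
    {"x":0,"y":0,"z":0,"roll":0.143},
    {"x":0,"y":0,"z":0,"roll":0.143}
  ]
}}

```text
clock: 9.55
tool_pos: [0.5202, -0.1752, 0.1404]
orientation: [180.0, 0.0, -32.8]
force: [-0.3, -0.4, 0.2]
opening: 0.0878
```

Call:
{"fn": "jog_arm", "kwargs": {
  "commands": [
    {"x":0,"y":0,"z":0,"roll":0.143},
    {"x":0,"y":0,"z":0,"roll":0.143},
    {"x":0,"y":0,"z":0,"roll":0.143},
    {"x":0,"y":0,"z":0,"roll":0.143},
    {"x":0,"y":0,"z":0,"roll":0.143},
    {"x":0,"y":0,"z":0,"roll":0.143},
    {"x":0,"y":0,"z":0,"roll":0.141},
    {"x":0,"y":0,"z":0,"roll":0},
    {"x":0,"y":0,"z":0,"roll":0}
  ],
  "gripper": 0
}}

```text
clock: 10.45
tool_pos: [0.5208, -0.175, 0.1406]
orientation: [180.0, 0.0, -89.4]
force: [-0.0, 0.8, -0.0]
opening: 0.0208
```

```bash
python3 look.py a6; python3 - <<'E'
from plant import ctrl
import cv2
a=ctrl.snapshot("top")["image"][120:300,270:450,::-1]
cv2.imwrite('pics/a6t.png',cv2.resize(a,None,fx=3.3,fy=3.3,interpolation=cv2.INTER_CUBIC))
E
```

```text
[ 0.5208118  -0.17502835  0.1405701 ] [-0.00659461  0.76769599 -0.02788934] 10.45
```

View pics/a6.png

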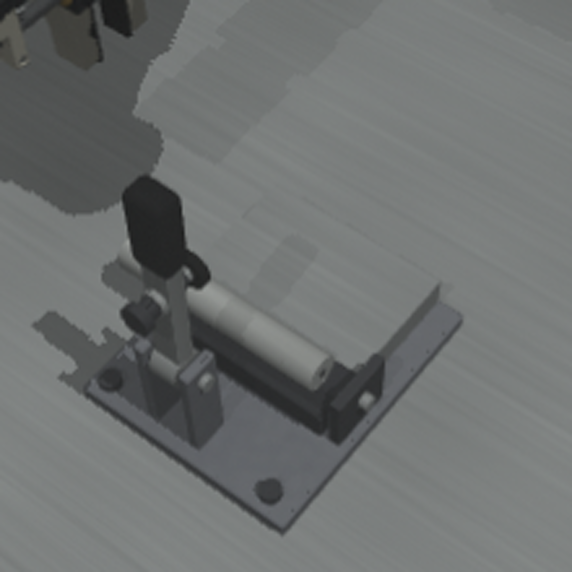

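View pics/a6t.png

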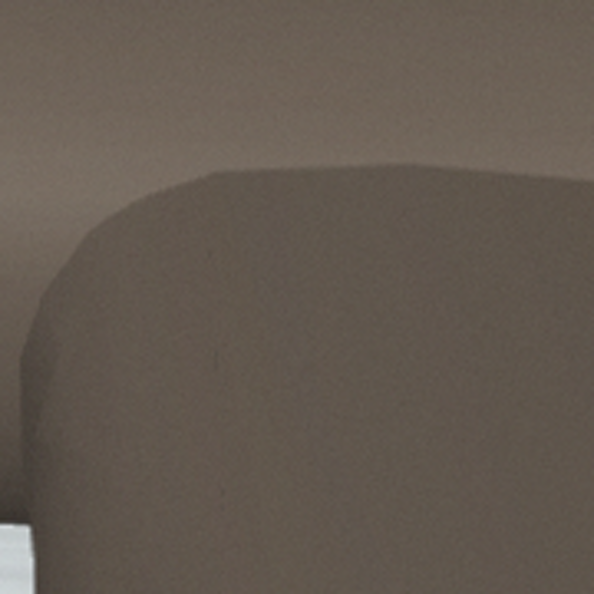

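Call:
{"fn": "jog_arm", "kwargs": {
  "commands": [
    {"x":0,"y":-2.6,"z":0,"roll":0},
    {"x":0,"y":-2.6,"z":0,"roll":0},
    {"x":0,"y":0,"z":4,"roll":0},
    {"x":0,"y":0,"z":4,"roll":0},
    {"x":0,"y":0,"z":3,"roll":0},
    {"x":0,"y":0,"z":0.2,"roll":0},
    {"x":0,"y":0,"z":0,"roll":0},
    {"x":0,"y":0,"z":0,"roll":0}
  ]
}}

```text
clock: 11.35
tool_pos: [0.5748, -0.175, 0.0304]
orientation: [-179.8, -0.0, -89.6]
force: [-0.7, 0.0, -0.5]
opening: 0.0002
```

```bash
python3 - <<'E'
from plant import ctrl
import cv2
from h import *
o=ctrl.get_obs();print(o['tool_pos'],o['force'],o['opening'])
cv2.imwrite('pics/w7.png',ctrl.snapshot("wrist")["image"][:,:,::-1])
cv2.imwrite('pics/s7.png',ctrl.snapshot("scene")["image"][:,:,::-1])
pose=(0.57202714,-0.01516026,0.0060136)
for y in (30,34,38,42,60): print(y,proj('scene',f2w(pose,(0,y,37.7)))[0])
E
```

```text
[ 0.57481468 -0.17495691  0.03040876] [-0.65295392  0.00711452 -0.54234959] 0.0001900064567410103
30 [318.98950195 189.84032238]
34 [321.09398494 191.17718473]
38 [323.20616508 192.51892115]
42 [325.32610216 193.86556946]
60 [334.9634503  199.98730797]
```

View pics/w7.png

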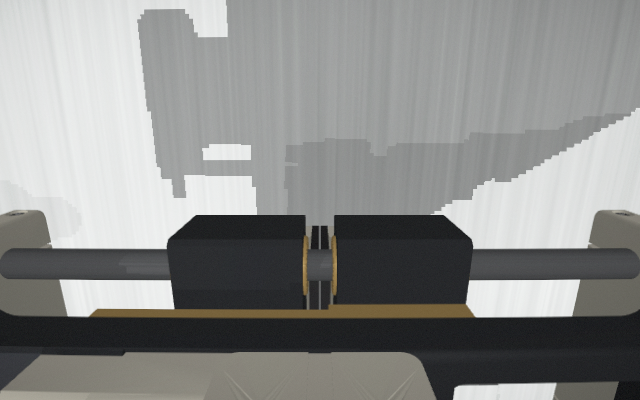

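View pics/s7.png

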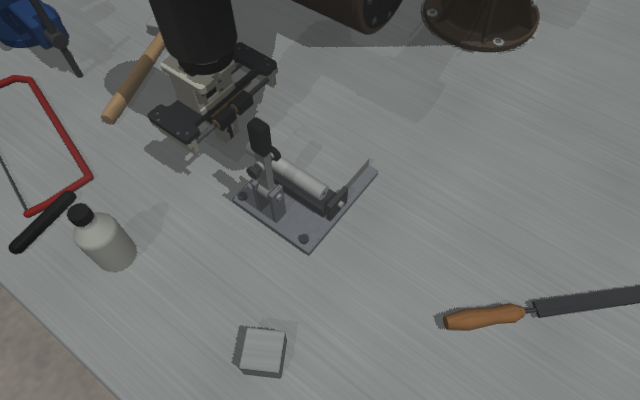

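Call:
{"fn": "jog_arm", "kwargs": {
  "commands": [
    {"x":-0.8,"y":0,"z":0,"roll":0},
    {"x":-0.8,"y":0,"z":0,"roll":0},
    {"x":-0.8,"y":0,"z":0,"roll":0},
    {"x":-0.8,"y":0,"z":0,"roll":0},
    {"x":-0.2,"y":0,"z":0,"roll":0},
    {"x":-0.2,"y":0,"z":0,"roll":0},
    {"x":-0.2,"y":0,"z":0,"roll":0},
    {"x":-0.2,"y":0,"z":0,"roll":0},
    {"x":-0.2,"y":0,"z":0,"roll":0},
    {"x":-0.2,"y":0,"z":0,"roll":0}
  ]
}}

```text
clock: 12.45
tool_pos: [0.5732, -0.131, 0.0286]
orientation: [-180.0, -0.0, -89.7]
force: [1.4, -1.3, 0.2]
opening: 0.0004
```

Call:
{"fn": "jog_arm", "kwargs": {
  "commands": [
    {"x":-0.2,"y":0,"z":0,"roll":0},
    {"x":-0.2,"y":0,"z":0,"roll":0},
    {"x":-0.2,"y":0,"z":0,"roll":0},
    {"x":-0.2,"y":0,"z":0,"roll":0}
  ]
}}

```text
clock: 12.85
tool_pos: [0.5732, -0.1227, 0.0286]
orientation: [-180.0, 0.0, -89.7]
force: [1.5, -2.7, -0.6]
opening: 0.0006
```

```bash
python3 look.py a8
```

```text
[ 0.57318722 -0.12266223  0.02857171] [ 1.5329737  -2.66106814 -0.58873367] 12.85
```

View pics/a8.png

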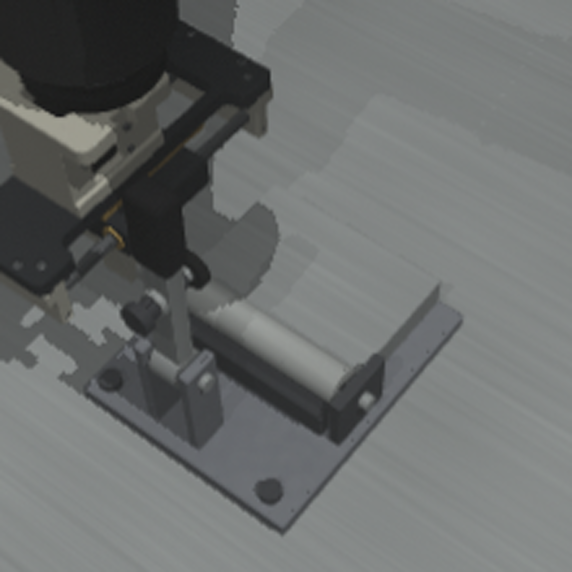

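Call:
{"fn": "jog_arm", "kwargs": {
  "commands": [
    {"x":-0.1,"y":0,"z":0,"roll":0},
    {"x":-0.1,"y":0,"z":0,"roll":0},
    {"x":-0.1,"y":0,"z":0,"roll":0},
    {"x":-0.1,"y":0,"z":0,"roll":0}
  ]
}}

```text
clock: 13.3
tool_pos: [0.5732, -0.1188, 0.0286]
orientation: [-180.0, -0.0, -89.7]
force: [1.7, -2.5, 0.3]
opening: 0.0006
```

Call:
{"fn": "jog_arm", "kwargs": {
  "commands": [
    {"x":-0.1,"y":0,"z":0,"roll":0},
    {"x":-0.1,"y":0,"z":0,"roll":0}
  ]
}}

```text
clock: 13.5
tool_pos: [0.5732, -0.1168, 0.0286]
orientation: [-180.0, -0.0, -89.7]
force: [1.4, -2.0, 0.1]
opening: 0.0002
```

Call:
{"fn": "jog_arm", "kwargs": {
  "commands": [
    {"x":-0.05,"y":0,"z":0,"roll":0},
    {"x":-0.05,"y":0,"z":0,"roll":0}
  ]
}}

```text
clock: 13.7
tool_pos: [0.5732, -0.1164, 0.0287]
orientation: [-180.0, -0.0, -89.6]
force: [1.3, -9.9, -0.2]
opening: 0.0003
```

Call:
{"fn": "jog_arm", "kwargs": {
  "commands": [
    {"x":-0.05,"y":0,"z":0,"roll":0},
    {"x":-0.05,"y":0,"z":0,"roll":0}
  ]
}}

```text
clock: 13.9
tool_pos: [0.5731, -0.1163, 0.0287]
orientation: [180.0, -0.1, -89.6]
force: [1.4, -13.9, -1.3]
opening: 0.0005
```

Call:
{"fn": "jog_arm", "kwargs": {
  "commands": [
    {"x":-0.05,"y":0,"z":0,"roll":0},
    {"x":-0.05,"y":0,"z":0,"roll":0}
  ]
}}

```text
clock: 14.1
tool_pos: [0.573, -0.1163, 0.0288]
orientation: [180.0, -0.2, -89.7]
force: [2.2, -19.8, 0.1]
opening: 0.0007
```

Call:
{"fn": "jog_arm", "kwargs": {
  "commands": [
    {"x":0.2,"y":0,"z":0,"roll":0},
    {"x":0.8,"y":0,"z":0,"roll":0},
    {"x":0.5,"y":0,"z":-4,"roll":0},
    {"x":0,"y":0,"z":-5,"roll":0},
    {"x":0,"y":0,"z":-5,"roll":0},
    {"x":0,"y":-4,"z":-0.6,"roll":0},
    {"x":0,"y":-4,"z":0,"roll":0},
    {"x":0,"y":-4,"z":0,"roll":0},
    {"x":0,"y":0,"z":0,"roll":0}
  ]
}}

```text
clock: 15.0
tool_pos: [0.6963, -0.1278, 0.1725]
orientation: [179.9, 0.0, -89.6]
force: [-0.8, -0.1, -0.7]
opening: 0.0011
```

```bash
python3 look.py a9; python3 -c "
from h import *
pose=(0.57202714,-0.01516026,0.0060136)
for th in (1.5,1.55): 
  for s in (87,137): print(th,s,[(proj('scene',f2w(pose,(62-s*np.cos(th)+d*np.sin(th),-15,76+s*np.sin(th)+d*np.cos(th))))[0]-(200,50))*2.6 for d in (-9,9)])"
```

```text
[ 0.69629078 -0.12781303  0.17253157] [-0.78999403 -0.14894947 -0.68579179] 15.0
1.5 87 [array([176.97969868, 244.72663701]), array([152.47234287, 266.62791574])]
1.5 137 [array([170.91342653, 171.16833013]), array([144.39375095, 193.60576271])]
1.55 87 [array([171.07151464, 249.50644617]), array([146.54232812, 272.75741096])]
1.55 137 [array([160.87010066, 179.19290165]), array([134.20973873, 203.29121163])]
```

View pics/a9.png

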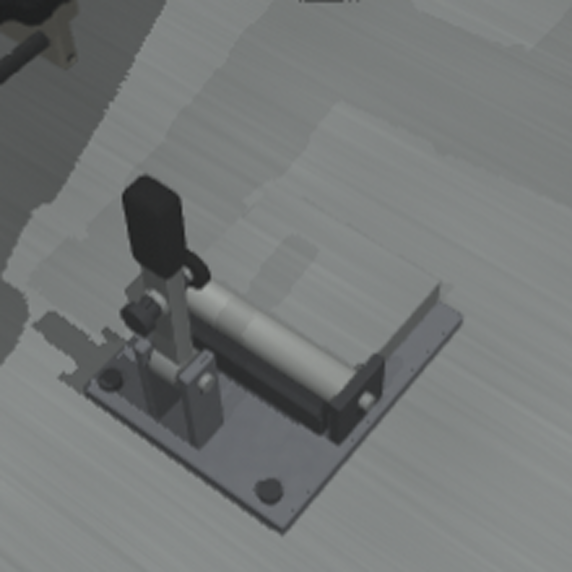

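Call:
{"fn": "jog_arm", "kwargs": {
  "commands": [
    {"x":0,"y":0,"z":0,"roll":-0.143},
    {"x":0,"y":0,"z":0,"roll":-0.143},
    {"x":0,"y":0,"z":0,"roll":-0.143},
    {"x":0,"y":0,"z":0,"roll":-0.143},
    {"x":0,"y":0,"z":0,"roll":-0.143},
    {"x":0,"y":0,"z":0,"roll":-0.143},
    {"x":0,"y":0,"z":0,"roll":-0.143},
    {"x":0,"y":0,"z":0,"roll":-0.143},
    {"x":0,"y":0,"z":0,"roll":-0.143},
    {"x":0,"y":0,"z":0,"roll":-0.143},
    {"x":0,"y":0,"z":0,"roll":-0.14},
    {"x":0,"y":0,"z":0,"roll":0}
  ]
}}

```text
clock: 16.25
tool_pos: [0.6922, -0.128, 0.1746]
orientation: [-180.0, 0.0, 0.4]
force: [0.1, 0.1, -0.0]
opening: 0.0004
```

Call:
{"fn": "jog_arm", "kwargs": {
  "commands": [
    {"x":0,"y":-3.3,"z":0,"roll":0},
    {"x":0,"y":-3.3,"z":0,"roll":0},
    {"x":0,"y":-3.2,"z":0,"roll":0},
    {"x":-1,"y":0,"z":0,"roll":0},
    {"x":-0.5,"y":0,"z":0,"roll":0},
    {"x":0,"y":0,"z":0,"roll":0}
  ]
}}

```text
clock: 16.85
tool_pos: [0.6767, -0.0307, 0.1749]
orientation: [-180.0, 0.0, 0.2]
force: [-0.2, -0.5, 0.4]
opening: 0.0004
```

```bash
python3 look.py b0
```

```text
[ 0.67673477 -0.03072198  0.1749144 ] [-0.23140635 -0.51806924  0.37060602] 16.85
```

View pics/b0.png

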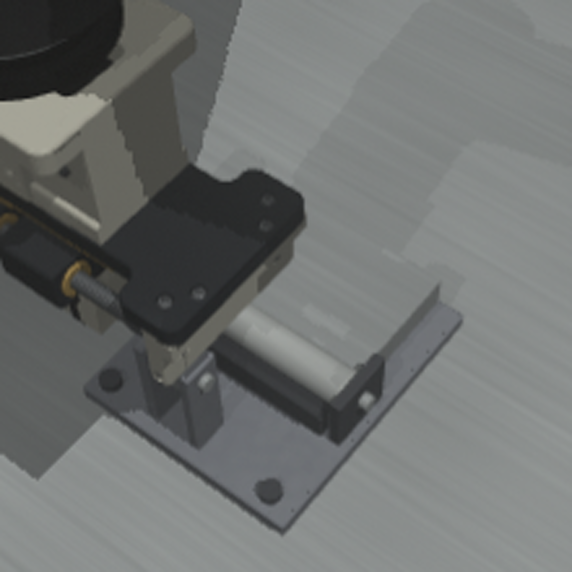

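```bash
cat > tr.py <<'E'
import numpy as np
pose=(0.57203,-0.01516,0.00601)
th=np.r_[1.55:0.2:18j]; s=np.interp(th,[.2,1.0,1.55],[123,115,100])
X=(pose[0]*1000+62-s*np.cos(th)+9*np.sin(th)+11); Z=76+s*np.sin(th)+9*np.cos(th)
for i in range(len(th)): print(round(th[i],2),X[i].round(1),Z[i].round(1), (np.diff(X)[i-1]/10).round(2) if i else '', (-np.diff(Z)[i-1]/10).round(2) if i else '')
E
python3 tr.py
```

```text
1.55 651.9 176.2  
1.47 643.8 178.6 -0.82 -0.24
1.39 635.2 180.3 -0.85 -0.17
1.31 626.5 181.2 -0.88 -0.1
1.23 617.4 181.5 -0.9 -0.02
1.15 608.3 180.9 -0.92 0.05
1.07 599.0 179.6 -0.92 0.13
0.99 589.8 177.4 -0.92 0.22
0.91 581.5 173.3 -0.84 0.41
0.84 573.4 168.5 -0.81 0.48
0.76 565.7 163.1 -0.77 0.54
0.68 558.5 157.0 -0.73 0.61
0.6 551.7 150.4 -0.68 0.67
0.52 545.4 143.1 -0.63 0.72
0.44 539.6 135.3 -0.57 0.78
0.36 534.5 127.1 -0.51 0.83
0.28 530.0 118.4 -0.45 0.87
0.2 526.3 109.3 -0.38 0.91
```

Call:
{"fn": "jog_arm", "kwargs": {
  "commands": [
    {"x":-0.5,"y":0,"z":0,"roll":0},
    {"x":-0.5,"y":0,"z":0,"roll":0},
    {"x":-0.5,"y":0,"z":0,"roll":0},
    {"x":-0.3,"y":0,"z":0,"roll":0},
    {"x":-0.3,"y":0,"z":0,"roll":0},
    {"x":-0.3,"y":0,"z":0,"roll":0},
    {"x":-0.3,"y":0,"z":0,"roll":0}
  ]
}}

```text
clock: 17.6
tool_pos: [0.6514, -0.0303, 0.1748]
orientation: [-180.0, -0.1, 0.3]
force: [8.9, -2.2, -5.5]
opening: 0.0008
```

Call:
{"fn": "jog_arm", "kwargs": {
  "commands": [
    {"x":-0.8,"y":0,"z":-0.2,"roll":0},
    {"x":-0.85,"y":0,"z":-0.15,"roll":0},
    {"x":-0.88,"y":0,"z":-0.1,"roll":0},
    {"x":-0.9,"y":0,"z":0,"roll":0},
    {"x":-0.92,"y":0,"z":0.05,"roll":0},
    {"x":-0.92,"y":0,"z":0.13,"roll":0}
  ]
}}

```text
clock: 18.2
tool_pos: [0.6008, -0.03, 0.1784]
orientation: [-180.0, -0.4, 0.3]
force: [8.6, 1.0, -1.7]
opening: 0.0002
```

```bash
python3 look.py b1
```

```text
[ 0.60079039 -0.02997544  0.17837506] [ 8.58930377  0.99991773 -1.72594314] 18.2
```

View pics/b1.png

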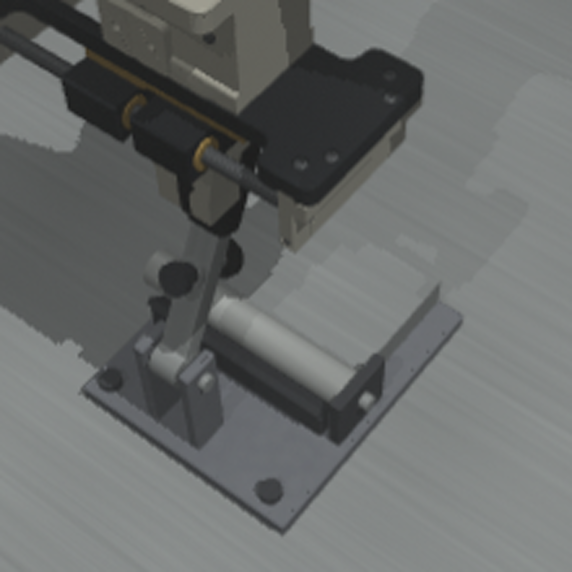

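Call:
{"fn": "jog_arm", "kwargs": {
  "commands": [
    {"x":-0.92,"y":0,"z":0.22,"roll":0},
    {"x":-0.84,"y":0,"z":0.41,"roll":0},
    {"x":-0.81,"y":0,"z":0.48,"roll":0},
    {"x":-0.77,"y":0,"z":0.54,"roll":0},
    {"x":-0.73,"y":0,"z":0.61,"roll":0},
    {"x":-0.68,"y":0,"z":0.67,"roll":0}
  ]
}}

```text
clock: 18.85
tool_pos: [0.5537, -0.0302, 0.1496]
orientation: [-180.0, -0.4, 0.4]
force: [7.4, 0.2, 1.8]
opening: 0.0007
```

Call:
{"fn": "jog_arm", "kwargs": {
  "commands": [
    {"x":-0.63,"y":0,"z":0.72,"roll":0},
    {"x":-0.57,"y":0,"z":0.78,"roll":0},
    {"x":-0.51,"y":0,"z":0.83,"roll":0},
    {"x":-0.45,"y":0,"z":0.87,"roll":0}
  ]
}}

```text
clock: 19.25
tool_pos: [0.5321, -0.0303, 0.1176]
orientation: [-180.0, -0.4, 0.4]
force: [5.8, 0.8, 3.9]
opening: 0.0004
```

```bash
python3 look.py b2
```

```text
[ 0.53207581 -0.03028127  0.11759517] [5.84836404 0.83241198 3.94414774] 19.25
```

View pics/b2.png

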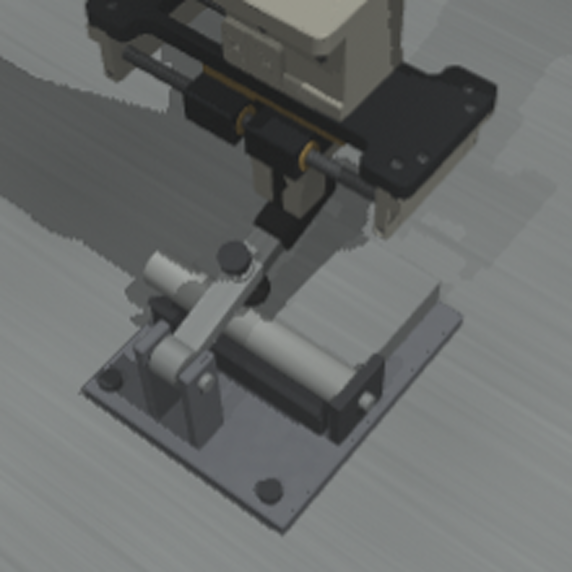

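Call:
{"fn": "jog_arm", "kwargs": {
  "commands": [
    {"x":-0.13,"y":0,"z":0.4,"roll":0},
    {"x":-0.12,"y":0,"z":0.4,"roll":0},
    {"x":-0.11,"y":0,"z":0.4,"roll":0},
    {"x":-0.05,"y":0,"z":0.2,"roll":0}
  ]
}}

```text
clock: 19.7
tool_pos: [0.5255, -0.0308, 0.1021]
orientation: [-180.0, -0.1, 0.3]
force: [5.0, 1.7, 3.7]
opening: 0.0007
```

Call:
{"fn": "jog_arm", "kwargs": {
  "commands": [
    {"x":-0.02,"y":0,"z":0.1,"roll":0},
    {"x":-0.02,"y":0,"z":0.1,"roll":0},
    {"x":-0.02,"y":0,"z":0.1,"roll":0}
  ]
}}

```text
clock: 20.0
tool_pos: [0.5245, -0.0309, 0.0991]
orientation: [-180.0, -0.0, 0.3]
force: [4.0, 1.8, 3.9]
opening: 0.0004
```

Call:
{"fn": "jog_arm", "kwargs": {
  "commands": [
    {"x":-0.02,"y":0,"z":0.1,"roll":0},
    {"x":-0.02,"y":0,"z":0.1,"roll":0}
  ]
}}

```text
clock: 20.2
tool_pos: [0.5238, -0.031, 0.0969]
orientation: [180.0, -0.0, 0.3]
force: [4.5, 2.1, 4.3]
opening: 0.0003
```

Call:
{"fn": "jog_arm", "kwargs": {
  "commands": [
    {"x":0,"y":0,"z":0.1,"roll":0},
    {"x":0,"y":0,"z":0.1,"roll":0}
  ]
}}

```text
clock: 20.4
tool_pos: [0.5235, -0.031, 0.0948]
orientation: [180.0, 0.0, 0.3]
force: [3.0, 1.7, 5.0]
opening: 0.0007
```

Call:
{"fn": "jog_arm", "kwargs": {
  "commands": [
    {"x":0,"y":0,"z":0.1,"roll":0},
    {"x":0,"y":0,"z":0.1,"roll":0}
  ]
}}

```text
clock: 20.6
tool_pos: [0.5233, -0.031, 0.0927]
orientation: [180.0, 0.1, 0.3]
force: [1.6, 2.9, 4.4]
opening: 0.0002
```

Call:
{"fn": "jog_arm", "kwargs": {
  "commands": [
    {"x":0,"y":0,"z":0.1,"roll":0}
  ]
}}

```text
clock: 20.7
tool_pos: [0.5232, -0.031, 0.0917]
orientation: [180.0, 0.1, 0.3]
force: [1.6, 2.4, 5.2]
opening: 0.0006
```

Call:
{"fn": "jog_arm", "kwargs": {
  "commands": [
    {"x":0,"y":0,"z":0.1,"roll":0}
  ]
}}

```text
clock: 20.8
tool_pos: [0.523, -0.0311, 0.0906]
orientation: [180.0, 0.1, 0.3]
force: [1.2, 2.8, 5.7]
opening: 0.0003
```

```bash
python3 look.py b3
```

```text
[ 0.52304079 -0.03106536  0.0906197 ] [1.23031098 2.7929604  5.70061511] 20.8
```

View pics/b3.png

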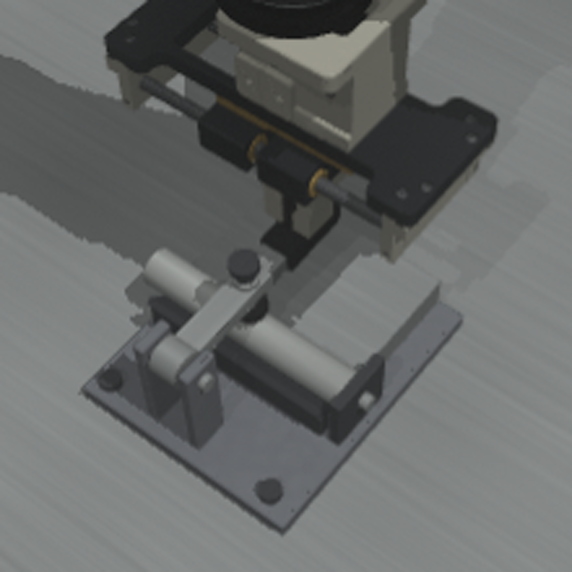

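Call:
{"fn": "jog_arm", "kwargs": {
  "commands": [
    {"x":0,"y":0,"z":0.1,"roll":0}
  ]
}}

```text
clock: 20.95
tool_pos: [0.523, -0.0311, 0.0897]
orientation: [180.0, 0.1, 0.3]
force: [-0.0, 3.0, 4.7]
opening: 0.0005
```

Call:
{"fn": "jog_arm", "kwargs": {
  "commands": [
    {"x":0,"y":0,"z":0.1,"roll":0}
  ]
}}

```text
clock: 21.05
tool_pos: [0.5228, -0.031, 0.0886]
orientation: [180.0, 0.1, 0.3]
force: [-0.2, 3.3, 4.8]
opening: 0.0005
```

Call:
{"fn": "jog_arm", "kwargs": {
  "commands": [
    {"x":0,"y":0,"z":0.1,"roll":0}
  ]
}}

```text
clock: 21.15
tool_pos: [0.5228, -0.031, 0.0875]
orientation: [-180.0, 0.1, 0.3]
force: [-0.2, 3.5, 5.3]
opening: 0.0005
```

Call:
{"fn": "jog_arm", "kwargs": {
  "commands": [
    {"x":0,"y":0,"z":0.1,"roll":0}
  ]
}}

```text
clock: 21.25
tool_pos: [0.5227, -0.031, 0.0865]
orientation: [-180.0, 0.1, 0.3]
force: [0.4, 3.8, 4.9]
opening: 0.0008
```

Call:
{"fn": "jog_arm", "kwargs": {
  "commands": [
    {"x":0,"y":0,"z":0.1,"roll":0}
  ]
}}

```text
clock: 21.35
tool_pos: [0.5226, -0.031, 0.0855]
orientation: [-180.0, 0.1, 0.3]
force: [-1.4, 3.8, 5.5]
opening: 0.0006
```

Call:
{"fn": "jog_arm", "kwargs": {
  "commands": [
    {"x":0,"y":0,"z":0.1,"roll":0}
  ]
}}

```text
clock: 21.45
tool_pos: [0.5225, -0.031, 0.0845]
orientation: [180.0, 0.1, 0.3]
force: [-1.0, 3.5, 5.3]
opening: 0.0001
```

Call:
{"fn": "jog_arm", "kwargs": {
  "commands": [
    {"x":0,"y":0,"z":0.1,"roll":0}
  ]
}}

```text
clock: 21.55
tool_pos: [0.5225, -0.031, 0.0835]
orientation: [180.0, 0.1, 0.3]
force: [-0.9, 3.2, 7.0]
opening: 0.0005
```

Call:
{"fn": "jog_arm", "kwargs": {
  "commands": [
    {"x":0,"y":0,"z":0.1,"roll":0}
  ]
}}

```text
clock: 21.65
tool_pos: [0.5224, -0.0311, 0.0825]
orientation: [180.0, 0.1, 0.3]
force: [-1.0, 4.9, 5.7]
opening: 0.0005
```

Call:
{"fn": "jog_arm", "kwargs": {
  "commands": [
    {"x":0,"y":0,"z":0.1,"roll":0}
  ]
}}

```text
clock: 21.75
tool_pos: [0.5223, -0.0311, 0.0815]
orientation: [180.0, 0.1, 0.3]
force: [-2.3, 3.9, 5.6]
opening: 0.0004
```

Call:
{"fn": "jog_arm", "kwargs": {
  "commands": [
    {"x":0,"y":0,"z":0.1,"roll":0}
  ]
}}

```text
clock: 21.85
tool_pos: [0.5223, -0.0311, 0.0805]
orientation: [180.0, 0.1, 0.3]
force: [-1.7, 3.7, 6.9]
opening: 0.0005
```

```bash
python3 look.py b4; python3 - <<'E'
from plant import ctrl
for i in range(4):
    ctrl.snapshot("top"); o=ctrl.get_obs(); print(o['force'].round(2),o['tool_pos'].round(4))
E
```

```text
[ 0.52231342 -0.03110644  0.08047888] [-1.67043485  3.74576989  6.87066363] 21.85
[-1.32  3.5   5.12] [ 0.5223 -0.0311  0.0803]
[-1.41  2.79  4.38] [ 0.5223 -0.0311  0.0803]
[-1.76  3.1   3.02] [ 0.5224 -0.0312  0.0804]
[-1.73  1.93  4.23] [ 0.5224 -0.0312  0.0803]
```

View pics/b4.png

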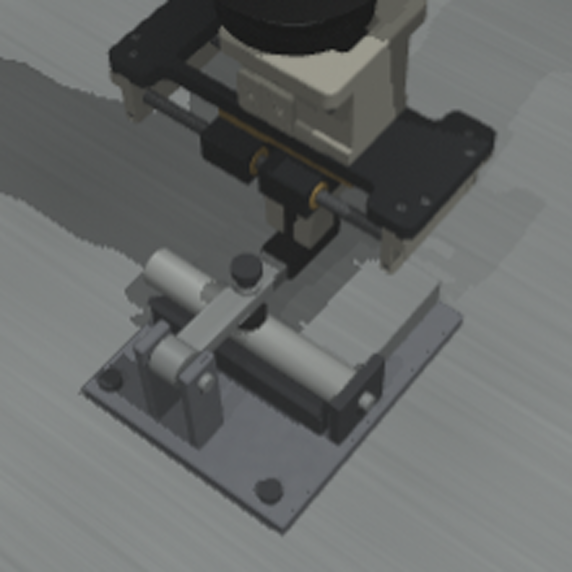

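Call:
{"fn": "jog_arm", "kwargs": {
  "commands": [
    {"x":0,"y":0,"z":0.1,"roll":0}
  ]
}}

```text
clock: 22.2
tool_pos: [0.5224, -0.0313, 0.0795]
orientation: [180.0, 0.1, 0.3]
force: [-3.4, 3.6, 6.7]
opening: 0.0003
```

Call:
{"fn": "jog_arm", "kwargs": {
  "commands": [
    {"x":0,"y":0,"z":0.1,"roll":0}
  ]
}}

```text
clock: 22.3
tool_pos: [0.5224, -0.0313, 0.0786]
orientation: [180.0, 0.1, 0.3]
force: [-4.4, 3.1, 8.6]
opening: 0.0006
```

Call:
{"fn": "jog_arm", "kwargs": {
  "commands": [
    {"x":0,"y":0,"z":0.1,"roll":0}
  ]
}}

```text
clock: 22.4
tool_pos: [0.5224, -0.0312, 0.0778]
orientation: [180.0, 0.1, 0.3]
force: [-6.4, 3.9, 11.0]
opening: 0.0003
```

Call:
{"fn": "jog_arm", "kwargs": {
  "commands": [
    {"x":0,"y":0,"z":0.05,"roll":0}
  ]
}}

```text
clock: 22.5
tool_pos: [0.5224, -0.0312, 0.0774]
orientation: [180.0, 0.1, 0.3]
force: [-5.5, 4.3, 11.6]
opening: 0.0001
```

Call:
{"fn": "jog_arm", "kwargs": {
  "commands": [
    {"x":0,"y":0,"z":0.04,"roll":0}
  ]
}}

```text
clock: 22.6
tool_pos: [0.5224, -0.0313, 0.0772]
orientation: [180.0, 0.1, 0.3]
force: [-6.3, 5.2, 13.4]
opening: 0.0004
```

Call:
{"fn": "jog_arm", "kwargs": {
  "commands": [
    {"x":0,"y":0,"z":0.02,"roll":0}
  ]
}}

```text
clock: 22.7
tool_pos: [0.5224, -0.0312, 0.0771]
orientation: [180.0, 0.1, 0.3]
force: [-5.5, 4.1, 13.9]
opening: 0.0004
```

```bash
python3 - <<'E'
from plant import ctrl
for i in range(4):
    ctrl.snapshot("top"); o=ctrl.get_obs(); print(o['force'].round(2),o['tool_pos'].round(5))
E
```

```text
[-6.22  4.6  12.39] [ 0.52239 -0.03123  0.07707]
[-5.85  4.32 12.57] [ 0.52239 -0.03125  0.07709]
[-6.58  4.21 12.58] [ 0.52238 -0.03124  0.07707]
[-6.46  4.99 12.62] [ 0.5224  -0.03126  0.0771 ]
```

Call:
{"fn": "jog_arm", "kwargs": {
  "commands": [
    {"x":0,"y":0,"z":0.02,"roll":0}
  ]
}}

```text
clock: 23.0
tool_pos: [0.5224, -0.0312, 0.0769]
orientation: [180.0, 0.1, 0.3]
force: [-6.6, 4.5, 13.9]
opening: 0.0004
```

Call:
{"fn": "jog_arm", "kwargs": {
  "commands": [
    {"x":0,"y":0,"z":0,"roll":0}
  ]
}}

```text
clock: 23.1
tool_pos: [0.5224, -0.0312, 0.077]
orientation: [180.0, 0.1, 0.3]
force: [-6.1, 3.6, 13.1]
opening: 0.0002
```

Call:
{"fn": "jog_arm", "kwargs": {
  "commands": [
    {"x":0,"y":0,"z":-0.1,"roll":0},
    {"x":0,"y":0,"z":-0.2,"roll":0},
    {"x":0,"y":0,"z":-0.5,"roll":0},
    {"x":0,"y":0,"z":-2,"roll":0},
    {"x":0,"y":0,"z":-4,"roll":0},
    {"x":-4,"y":0,"z":-2,"roll":0},
    {"x":-4,"y":0,"z":0,"roll":0},
    {"x":0,"y":-4,"z":0,"roll":0},
    {"x":0,"y":-4.5,"z":0,"roll":0},
    {"x":0,"y":-4.5,"z":0,"roll":0},
    {"x":0,"y":-4.5,"z":0,"roll":0},
    {"x":0,"y":-4.5,"z":0,"roll":0}
  ]
}}

```text
clock: 24.3
tool_pos: [0.4422, 0.1901, 0.165]
orientation: [-180.0, -0.0, 0.3]
force: [2.1, 0.0, 0.4]
opening: 0.0005
```

```bash
python3 look.py b5; python3 - <<'E'
from plant import ctrl
import cv2
a=ctrl.snapshot("top")["image"][120:300,270:450,::-1]
cv2.imwrite('pics/b5t.png',cv2.resize(a,None,fx=3.3,fy=3.3,interpolation=cv2.INTER_CUBIC))
E
```

```text
[0.44218843 0.19010235 0.16500518] [2.07674619 0.00820885 0.37846754] 24.3
```

View pics/b5.png

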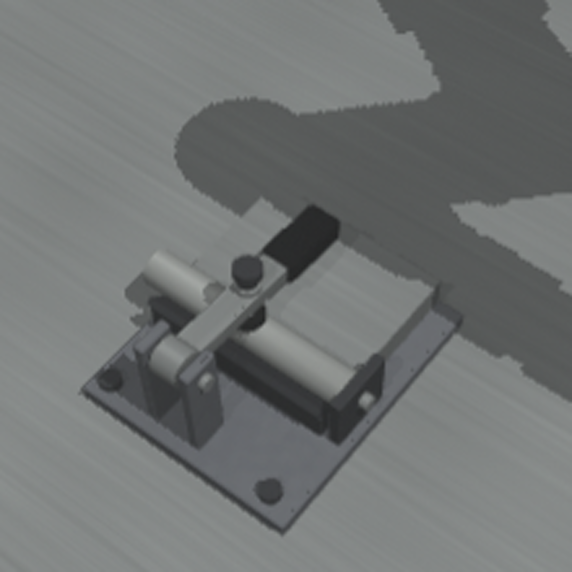

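View pics/b5t.png

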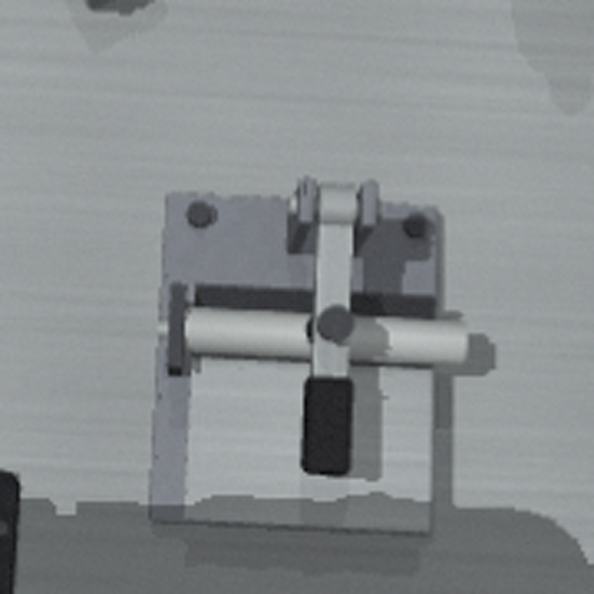

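```bash
python3 -c "
from plant import ctrl
print(ctrl.close_job())"
```

```text
the job is handed in; nothing more can be done
None
```

The bar is in the vee, against the end stop, and clamped at an estimated 11.5–12 N at the pad. I handed the job in at about 24.5 s with the robot clear of everything.

- **Rolling:** I pushed the bar across the deck with the open fingers, without lifting it, and it dropped into the vee and settled there.
- **Sliding home:** I pushed its end along the vee at about 2 N. The force then rose to 10–20 N with no further movement, which showed it was against the stop. The 20 N peak was a little more than needed.
- **Clamping:** I swung the arm over and felt the pad touch at a tool height of about 79.4 mm, with the arm about 0.05 rad below level. I then pressed about 2.4 mm further at the grip.

**Last checks:** The final pictures show the bar flush with the stop, about 16 mm projecting past the vee (15 mm expected), and the pad on the bar. The arm stayed where I left it.

**Disagreements:**
- **Pad force:** I did not measure it directly. Force rise gave about 11.8 N and travel gave about 11.5 N.
- **Grip force:** Moving the arm took about 5–6.5 N near level, not the stated 8 N. I put that down to the arm's weight helping and worked from the measured figure. If the stated 8 N were right, the pad force would be only about 7.5 N.
- **Grip position:** The networks' grip detection in the scene picture did not match the picture, so I used the picture.

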